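# Put the lids back on the home-corner pans

### The arm

A 7-joint arm with a two-finger parallel gripper is mounted at the origin on the work surface. World frame = base frame: x ahead of the robot, y to its left, z up, the work surface at z = 0. Lengths are in mm, angles in rad, forces in N, time in s.
With the tool pointing down it reaches from about 400 to 850 mm from the base axis. Payload 4.5 kg.
Tool frame: the origin (TCP) lies at the centre of the arm's flange, where the gripper is bolted on; the fingertips stand manip.tips_ahead ahead of it and the grasp point (between the pads) lies 155 mm ahead of it (manip.tips_ahead is the distance from the TCP to the fingertips, in mm); z points along the fingers, y is the line along which they close (so a half turn about z gives the same grasp; the last joint's range is limited). The gripper opens to 85 mm and grips with 20 to 120 N. Pads are 22 mm wide; open, the fingers measure 114 mm over their backs; the gripper's body (76 mm by 85 mm) begins 54 mm behind the grasp point. The pads swing forward as they close: fully open they stand 13 mm farther back than shut.
Start: joints at [1.149, 0.689, -0.195, 1.565, 0.157, 0.902, -0.215], TCP at [275.137, -561.193, 404.717] pointing down, gripper open.
Joint ranges: [-3.01, 3.01], [-0.46, 2.08], [-1.47, 1.51], [0.13, 2.56], [-1, 4.14], [0.04, 2.09], [-2.66, 2.66]. Speed limits (rad/s): [2.57, 2.57, 3.14, 3.14, 3.14, 3.14, 3.14].

### API

Orientations are given as a unit quaternion [x, y, z, w].
In Python, from rig import manip gives the robot as it stands.
- The arm moves only by the tool move_arm, never from a script. Its argument "deltas" is a list that holds one entry, the list of rows, each a list of 4 numbers: the shift along the tool's x, y, z as a fraction of full scale, then the turn about the tool's z as a fraction of full scale. A call has 1 to 10 rows; each row shifts and turns the commanded pose from where the row before left it, along the tool's axes as they then stand; what a row does not reach is not made up. Full scale, the value 1, is 0.5 m for a shift and pi/4 rad for a turn. A row lasts 1/10 s, in which the tool goes at most 50 mm and 8.59 degrees, less where a joint would pass 70% of its speed; a pose out of reach is approached as far as the arm can. A call with a number of a shift or a turn outside -1 to 1 is refused whole. A call with a gripper value outside its range is refused whole. "hand" is the closure, from 0 (fully open) to 1 (shut), set as the call begins (left out, the last holds). The fingers move at their own pace and stop on an object; the grip force is fixed at half the most. Time passes only in rows, so rows that do not move let the fingers close. It gives the time, the measured TCP pose, the force, the opening and the grip force at its end, in the units of the state.
- manip.state(): the state, without advancing time (a new reading comes with each control period).
- manip.grab_frame(name): name is "scene" or "side" or "wrist"; returns a dict with "frame" (420x560x3 uint8, red, green, blue), "fovy" (degrees; the focal length in pixels is half the picture's height over the tangent of half this angle, whatever the lens; pixels are square), "cx", "cy" (the principal point, pixels), "camera_from_world" (4x4, takes a point from world to camera coordinates). Camera axes: x right, y down, z forward; pixel columns grow to the right and rows downward; lengths in mm; the calibration is good to about 2 mm. A picture is of the moment at which its call begins. There is no depth.
- manip.finish_job(): hands the job in; it is judged then, once.
Trained networks look in a picture, given as the dict that the camera call returned (one of the last four; its "shot" number tells which), for a name from the list of things; names that differ only in an ending like _2 or _b are one class to them, and where a whole thing is asked for, a point or a joint stands for the part that bears it (a point fixed in the world has none). Each returns a list of dicts, best first, with "confidence" (0 to 1); they miss things now and then, are a little off and sometimes report something else, mostly with a low value. They report only what shows in the picture. A call takes as long as a camera call. They do not tell look-alikes from the thing itself.
- manip.find_in(picture, label): "location" ([column, row] in pixels, amid what is visible of it).
- manip.cut_out(picture, label): "pixels" (420x560 bool, what is visible of it) and "location" ([column, row] in pixels, amid what is visible of it).
- manip.pinpoint(picture, label): "location" ([column, row] in pixels: a listed point, or the origin of a listed thing).
The state is a dict: "time_s": time; "q": joint angles; "qvel": joint speeds; "effort": joint torques, N m; "eef_pos": TCP position; "eef_rot": TCP orientation; "wrist_force": force on the tool from outside, world axes, zero at the start; "ft_torque": the same for the moment, N m; "opening": finger opening in mm; "finger_force": force on a finger pad.
Only numpy, scipy, OpenCV 4.12 (cv2) and the standard library are available. Lean on these libraries where they do the work, as an engineer would, in place of code of your own. Each camera call takes 0.05 s, during which the arm holds its last target. There are 200 camera calls.

### The job

Tidy the play-kitchen pans on the nursery table: put each of the four lids on the pan it fits, so that every lid sits down level and fully home in its own pan's mouth. Leave the pans standing where they are on the table.

Things in the scene. Friction and masses are not known exactly. Their poses are not given: they have to be found in the camera images.
- lid_small: Smallest round steel lid, 84 mm across, lying right way up. Origin: centre of its underside, z up; yaw means nothing. Heights above origin: locating step 0-7 mm, tapering from 54 mm diameter at the foot to 66; rim flange 7-10 mm, 84 mm across; shallow dome to 14 mm; central black knob, 24 mm diameter, 14-38 mm.
- lid_medium: Middle-sized round steel lid, 106 mm across, lying right way up. Origin: centre of its underside, z up; yaw means nothing. Heights above origin: locating step 0-7 mm, tapering from 76 mm diameter at the foot to 88; rim flange 7-10 mm, 106 mm across; shallow dome to 14 mm; central black knob, 24 mm diameter, 14-38 mm.
- lid_large: Largest round steel lid, 128 mm across, lying right way up. Origin: centre of its underside, z up; yaw means nothing. Heights above origin: locating step 0-7 mm, tapering from 98 mm diameter at the foot to 110; rim flange 7-10 mm, 128 mm across; shallow dome to 14 mm; central black knob, 24 mm diameter, 14-38 mm.
- lid_oblong: Oblong steel lid, half-round ends, 144 mm (own x) by 100 (y), right way up. Origin: centre of underside, z up. Heights: locating step 0-7 mm, 114 x 70 at the foot, 126 x 82 at its top; flange 7-10 mm; raised centre to 12. Black bar handle along x over the centre, 66 mm long, 12 wide, 26-38 mm high, open beneath, on posts 26 mm either side of centre. Fits the casserole either way round.
- milk_pan: Milk pan, smallest: open round steel pan, outside diameter 80 mm, inside 74, 50 mm high, one straight black handle, 85 mm long, along its own +x (away from the robot), 42 mm up. Loose. Origin: centre of its underside, z up. When its lid is home, the flange rests on the rim and the lid's origin is 43 mm above the pan's.
- saucepan: Saucepan, middle-sized: open round steel pan, outside diameter 102 mm, inside 96, 60 mm high, one straight black handle, 100 mm long, along its own +x (away from the robot), 50 mm up. Loose. Origin: centre of its underside, z up. When its lid is home, the flange rests on the rim and the lid's origin is 53 mm above the pan's.
- stockpot: Stockpot, largest round: open round steel pan, outside diameter 124 mm, inside 118, 70 mm high, steel loop handles 20 mm beyond the wall at its own +x and -x, 52 mm up. Loose. Origin: centre of its underside, z up. When its lid is home, the flange rests on the rim and the lid's origin is 63 mm above the pan's.
- casserole: Casserole: open oblong steel pan, half-round ends, outside 140 mm (own x) by 96 (y), walls 3 mm, 50 mm high, steel loop handles 20 mm beyond each end, 36 mm up. Loose. Origin: centre of its underside, z up. When its lid is home, the flange rests on the rim, the x axes are in line (either way round) and the lid's origin is 43 mm above the casserole's.
Not all that is in view belongs to the job. Leave any yellow look-alike of the lid_oblong alone.

How it is judged:
By the outcome, as a careful person would: the job done as asked, in the order asked, and still so for the second after the job is handed in, with the robot touching nothing.
It also fails if it takes over 112 s, if anything falls off the work surface, if the arm or the gripper's body presses on something with over 40 N, if the wrist force passes 120 N, or if a joint passes its speed limit or range.

## Working session

There is one attempt and no reset: what is moved stays moved. The work goes in short steps, Python scripts to look and compute and a tool call to move; the robot and the scene stay as the last step left them, time stands still between calls to the robot, and variables do not carry over. Pictures are saved under pics/ and viewed, at most 14 in all, crops included, and the job is handed in when it is done.

Besides the shell and the picture viewer there is one more tool, called as name(argument=value, ...) on one line, values as JSON. move_arm: Moves the arm, as the interface text tells. Its arguments: {"type":"object","properties":{"deltas":{"type":"array","items":{"type":"array","items":{"type":"array","items":{"type":"number"}}}},"hand":{"type":"number"}},"required":["deltas"]}

```bash
mkdir -p pics; ls; cat > h.py <<'E'
import numpy as np, cv2
from rig import manip
def K(p):
    f=p["frame"].shape[0]/2/np.tan(np.radians(p["fovy"])/2); return f,p["cx"],p["cy"]
def ray(p,uv):
    f,cx,cy=K(p); T=np.array(p["camera_from_world"]); R=T[:3,:3]; o=-R.T@T[:3,3]
    d=R.T@np.array([(uv[0]-cx)/f,(uv[1]-cy)/f,1]); return o,d/np.linalg.norm(d)
def atz(p,uv,z):
    o,d=ray(p,uv); return o+d*(z-o[2])/d[2]
def tri(rs):
    A=sum(np.eye(3)-np.outer(d,d) for o,d in rs); b=sum((np.eye(3)-np.outer(d,d))@o for o,d in rs)
    x=np.linalg.solve(A,b); return x, max(np.linalg.norm(np.cross(x-o,d)) for o,d in rs)
def proj(p,X):
    f,cx,cy=K(p); T=np.array(p["camera_from_world"]); c=T[:3,:3]@X+T[:3,3]; return np.array([f*c[0]/c[2]+cx,f*c[1]/c[2]+cy])
def save(p,n,crop=None,s=1):
    im=cv2.cvtColor(p["frame"],cv2.COLOR_RGB2BGR)
    if crop: a,b,c,d=crop; im=im[b:d,a:c]
    if s!=1: im=cv2.resize(im,None,fx=s,fy=s,interpolation=cv2.INTER_CUBIC)
    cv2.imwrite(f"pics/{n}.png",im)
L=["lid_small","lid_medium","lid_large","lid_oblong","milk_pan","saucepan","stockpot","casserole"]
E
python3 - <<'E'
from h import *
np.set_printoptions(precision=1,suppress=True)
print(manip.tips_ahead, manip.state())
P={n:manip.grab_frame(n) for n in ("scene","side","wrist")}
for n,p in P.items():
    save(p,n+"0"); T=np.array(p["camera_from_world"]); print(n,p["fovy"],p["cx"],p["cy"],-T[:3,:3].T@T[:3,3],T[:3,:3].tolist())
for l in L:
    rs={n:manip.pinpoint(P[n],l) for n in P}
    for n in P: print(l,n,[(np.round(r["location"]),round(r["confidence"],2),atz(P[n],r["location"],0)) for r in rs[n]])
    if rs["scene"] and rs["side"]: print("  tri",tri([ray(P[n],rs[n][0]["location"]) for n in ("scene","side")]))
E
```

```text
pics
173.4 {'time_s': 0.0, 'q': array([ 1.1,  0.7, -0.2,  1.6,  0.2,  0.9, -0.2]), 'qvel': array([-0.,  0.,  0., -0., -0.,  0., -0.]), 'effort': array([  0. , -54. ,  -1.3, -15.9,   0. ,   0. ,  -0. ]), 'eef_pos': array([ 274.9, -560.9,  403.9]), 'eef_rot': array([ 1. ,  0.2, -0. , -0. ]), 'wrist_force': array([-0.1,  0.5, -0.2]), 'ft_torque': array([-0., -0.,  0.]), 'finger_force': 0.0, 'opening': 85.38588963611944}
scene 54.614406304077384 280.030966388537 207.99443432537976 [ 930.9 -207.3  823.3] [[0.4359987533121352, 0.8998226020729546, -0.014979048999217126], [0.7296509501427129, -0.36318908811976736, -0.579398979310948], [-0.5267965243489182, 0.24168775531538392, -0.8149064061992093]]
side 49.162888198266145 286.53726122594327 200.4791064822522 [-66.8 636.5 830.8] [[-0.7664135181285359, -0.6421651765367444, 0.015303766640023702], [-0.45959867438339996, 0.5315677568942307, -0.7114806942816209], [0.44875313674097234, -0.5523220128457385, -0.7025389785564713]]
wrist 61.638582667773434 278.12828683713815 206.78267398191127 [ 344.4 -524.3  373.4] [[0.4397284174796781, -0.89812835349
[... 1624 characters left out ...]
aucepan side [(array([152., 231.]), 0.61, array([641.2, 273.2,   0. ]))]
saucepan wrist []
  tri (array([642.9, 274.5,  -0.1]), np.float64(2.0830077073105637))
stockpot scene [(array([275., 305.]), 0.74, array([621.5, -82.5,   0. ])), (array([419., 246.]), 0.56, array([639.1, 277.5,   0. ]))]
stockpot side [(array([259., 159.]), 0.67, array([630.3, -93. ,  -0. ]))]
stockpot wrist []
  tri (array([623.8, -84.6,   8.4]), np.float64(1.1704293724819028))
casserole scene [(array([196., 361.]), 0.6, array([ 656.9, -270.8,    0. ]))]
casserole side [(array([295., 129.]), 0.78, array([ 643.3, -270.1,    0. ]))]
casserole wrist []
  tri (array([ 651.5, -274.4,   -7.7]), np.float64(4.020214862061234))
```

View pics/scene0.png

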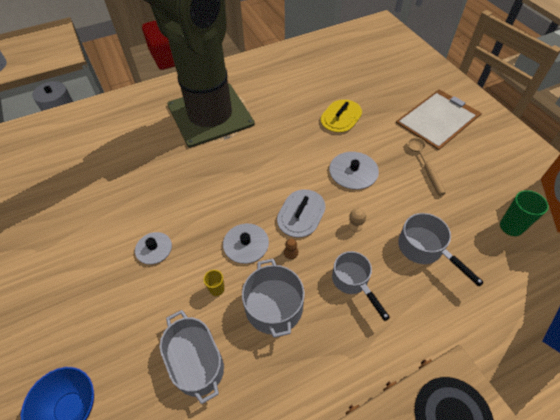

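View pics/side0.png

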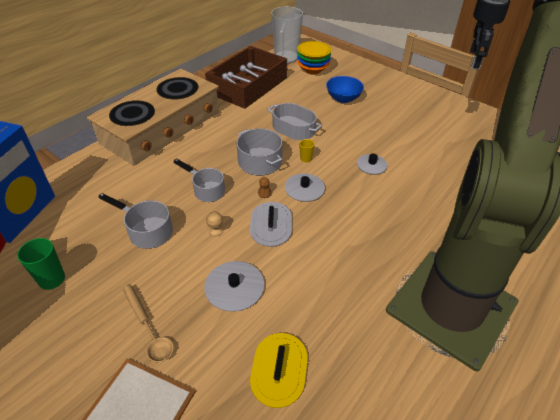

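Scene view: steel oblong lid is at (301,212), with the yellow look-alike at (342,115) to be left alone. Round lids are small (153,248), medium (245,243) and large (353,170). Pans are milk (352,272), saucepan (424,240), stockpot (273,298) and casserole (190,355). The mill (291,248), timer (357,217) and yellow cup (215,282) are clutter. The side view agrees (steel oblong at (271,225), yellow at (279,368)). Next I turn the tool square to the world axes and move towards the lids for wrist views.

move_arm(deltas=[[[0, 0, 0, 0.15], [0, 0, 0, 0.15], [0, 0, 0, 0.15], [0, 0, 0, 0.15], [0, 0, 0, 0], [0, 0, 0, 0]]])

```text
time_s: 1.95
eef_pos: [275.3, -561.1, 404.7]
eef_rot: [1.0, -0.006, -0.0, 0.0]
wrist_force: [-0.6, 0.2, 0.5]
opening: 85.3
finger_force: 0.0
```

move_arm(deltas=[[[0.037, -0.08, 0, -0.015], [0.037, -0.08, 0, 0], [0.037, -0.08, 0, 0], [0.037, -0.08, 0, 0], [0.037, -0.08, 0, 0], [0.037, -0.08, 0, 0], [0.037, -0.08, 0, 0], [0.037, -0.08, 0, 0], [0.037, -0.08, 0, 0], [0, 0, 0, 0]]])

```text
time_s: 2.95
eef_pos: [446.6, -195.4, 404.9]
eef_rot: [1.0, 0.006, 0.001, -0.002]
wrist_force: [0.0, -0.3, 0.1]
opening: 85.3
finger_force: 0.0
```

```bash
cat >> h.py <<'E'
import json, pickle, os
def shoot(tag):
    "wrist picture with masks and pinpoints stored"
    s=manip.state(); p=manip.grab_frame("wrist"); p["pin"]={}; p["cut"]={}
    for l in L:
        p["pin"][l]=manip.pinpoint(p,l); p["cut"][l]=manip.cut_out(p,l)
    pickle.dump(p,open(f"{tag}.pkl","wb")); save(p,tag)
    print(tag,s["time_s"],np.round(s["eef_pos"],1),np.round(s["eef_rot"],4))
    for l in L:
        print(l,[(np.round(r["location"]).tolist(),round(r["confidence"],2),np.round(atz(p,r["location"],0)[:2],1).tolist()) for r in p["pin"][l] if r["confidence"]>.3],
          [(int(r["pixels"].sum()),round(r["confidence"],2)) for r in p["cut"][l] if r["confidence"]>.3])
    return p
E
python3 -c "
from h import *
shoot('w1')"
```

```text
w1 2.95 [ 446.6 -195.4  404.9] [ 1.      0.0056  0.0014 -0.002 ]
lid_small [([349.0, 235.0], 0.92, [370.3, -274.7])] [(4168, 0.8)]
lid_medium [([175.0, 160.0], 0.89, [454.9, -81.1])] [(7995, 0.75)]
lid_large [] []
lid_oblong [([32.0, 174.0], 0.66, [436.8, 75.9])] [(8342, 0.95)]
milk_pan [] []
saucepan [([173.0, 160.0], 0.64, [454.9, -79.7])] []
stockpot [] [(6737, 0.56)]
casserole [] [(2784, 0.67)]
```

move_arm(deltas=[[[0, -0.08, 0, 0], [0, -0.08, 0, 0], [0, -0.08, 0, 0], [0, -0.08, 0, 0], [0, -0.08, 0, 0], [0, -0.08, 0, 0], [0, -0.08, 0, 0], [0, 0, 0, 0]]])

```text
time_s: 4.6
eef_pos: [444.4, 84.2, 404.8]
eef_rot: [1.0, 0.004, 0.001, -0.002]
wrist_force: [-0.7, -0.1, 0.4]
opening: 86.0
finger_force: 0.0
```

```bash
python3 -c "
from h import *
shoot('w2')"
```

```text
w2 4.6 [444.4  84.2 404.8] [ 1.0e+00  3.7e-03  6.0e-04 -1.9e-03]
lid_small [] []
lid_medium [([438.0, 159.0], 0.72, [455.3, -84.0])] [(8128, 0.61), (9669, 0.41)]
lid_large [([123.0, 227.0], 0.64, [374.8, 263.6])] [(9784, 0.93)]
lid_oblong [([286.0, 176.0], 0.63, [435.1, 79.3])] [(10845, 0.91), (552, 0.86)]
milk_pan [] [(297, 0.66)]
saucepan [] [(1233, 0.96)]
stockpot [] [(7183, 0.82)]
casserole [] []
```

View pics/w2.png

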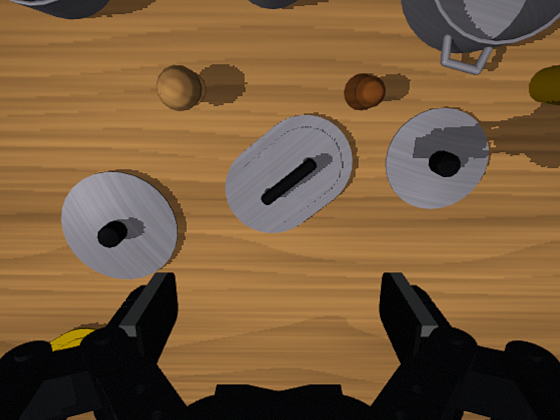

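Wrist view w2: large lid (120,224), oblong (290,174), medium (438,158). The mill (365,91) and timer (180,88) are clutter, and a bit of the yellow lid shows at (75,342). Now the pans.

move_arm(deltas=[[[0.068, -0.048, 0, 0], [0.068, -0.048, 0, 0], [0.068, -0.048, 0, 0], [0.068, -0.048, 0, 0], [0, 0, 0, 0], [0, 0, 0, 0]]])

```text
time_s: 6.05
eef_pos: [580.8, 173.9, 404.0]
eef_rot: [1.0, -0.001, -0.001, 0.0]
wrist_force: [-0.6, -0.5, 0.3]
opening: 85.6
finger_force: 0.0
```

```bash
python3 -c "
from h import *
shoot('w3')"
```

```text
w3 6.05 [580.8 173.9 404. ] [ 1.0e+00 -1.3e-03 -5.0e-04  3.0e-04]
lid_small [] []
lid_medium [([494.0, 272.0], 0.84, [454.0, -80.5])] [(8027, 0.73), (6735, 0.69), (5972, 0.61)]
lid_large [([209.0, 325.0], 0.88, [380.5, 263.2]), ([172.0, 116.0], 0.58, [634.9, 284.5]), ([359.0, 117.0], 0.33, [633.0, 91.5])] [(6437, 0.67)]
lid_oblong [([358.0, 286.0], 0.58, [435.0, 78.9])] [(6798, 0.97)]
milk_pan [([355.0, 116.0], 0.92, [633.6, 96.0])] [(8071, 0.65)]
saucepan [([173.0, 116.0], 0.63, [635.0, 283.3])] [(13002, 0.76)]
stockpot [] [(10328, 0.9)]
casserole [] []
```

move_arm(deltas=[[[0, 0.08, 0, 0], [0, 0.08, 0, 0], [0, 0.08, 0, 0], [0, 0.08, 0, 0], [0, 0, 0, 0], [0, 0, 0, 0]]])

```text
time_s: 7.5
eef_pos: [580.2, 12.2, 404.8]
eef_rot: [1.0, -0.003, 0.0, 0.0]
wrist_force: [0.1, 1.3, -0.2]
opening: 85.0
finger_force: 0.0
```

```bash
python3 -c "
from h import *
shoot('w4')"
```

```text
w4 7.5 [580.2  12.2 404.8] [ 1.0e+00 -3.3e-03  1.0e-04  1.0e-04]
lid_small [([507.0, 330.0], 0.71, [370.0, -273.6])] [(2359, 0.72)]
lid_medium [([358.0, 270.0], 0.79, [456.2, -80.4])] [(5279, 0.94), (5571, 0.39)]
lid_large [([80.0, 328.0], 0.9, [377.0, 264.5])] [(4155, 0.73), (6125, 0.43)]
lid_oblong [([225.0, 287.0], 0.7, [434.1, 78.8])] [(7580, 0.81)]
milk_pan [([200.0, 119.0], 0.91, [632.0, 93.9])] [(8004, 0.69)]
saucepan [([361.0, 271.0], 0.7, [453.9, -83.8])] [(5696, 0.83)]
stockpot [([371.0, 124.0], 0.55, [625.4, -82.7])] [(18831, 0.59), (5660, 0.35)]
casserole [] [(6123, 0.97)]
```

move_arm(deltas=[[[0, 0.08, 0, 0], [0, 0.08, 0, 0], [0, 0.08, 0, 0], [0, 0.08, 0, 0], [0, 0.08, 0, 0], [0, 0, 0, 0], [0, 0, 0, 0]]])

```text
time_s: 9.05
eef_pos: [579.1, -187.8, 404.5]
eef_rot: [1.0, -0.003, -0.0, 0.0]
wrist_force: [-0.1, 0.7, 0.8]
opening: 85.9
finger_force: 0.0
```

```bash
python3 -c "
from h import *
shoot('w5')"
cat >> h.py <<'E'
from scipy.optimize import least_squares
def outline(p,m,z):
    "contour of mask m dropped on plane z, without the picture's edge"
    c=max(cv2.findContours(m.astype(np.uint8),cv2.RETR_EXTERNAL,cv2.CHAIN_APPROX_NONE)[0],key=len)[:,0]
    edge=((c<3)|(c>np.array([556,416]))).any(1).any()
    c=c[(c>2).all(1)&(c[:,0]<557)&(c[:,1]<417)]
    return np.array([atz(p,u,z)[:2] for u in c]),edge
def circ(pts,R,free=False):
    best=None
    for x0 in [np.median(pts,0)]+[np.median(pts,0)+R/3*np.array(d) for d in((1,0),(-1,0),(0,1),(0,-1))]:
        r=least_squares(lambda v:np.hypot(*(pts-v[:2]).T)-(v[2] if free else R),[*x0,R],loss="cauchy",f_scale=1)
        if best is None or r.cost<best.cost: best=r
    res=np.hypot(*(pts-best.x[:2]).T)-(best.x[2] if free else R)
    return best.x, (abs(res)<2).mean()
DIM=dict(lid_small=(42,10),lid_medium=(53,10),lid_large=(64,10),milk_pan=(40,50),saucepan=(51,60),stockpot=(62,70))
E
cat > fit.py <<'E'
from h import *
import sys
for t in sys.argv[1:]:
    p=pickle.load(open(t+".pkl","rb"))
    for l in L:
        for r in p["cut"][l]:
            if r["confidence"]<.3: continue
            if l in DIM:
                R,z=DIM[l]; o,e=outline(p,r["pixels"],z); a,fa=circ(o,R); b,fb=circ(o,R,True)
                print(t,l,round(r["confidence"],2),"edge" if e else "","fixed",a[:2].round(1),round(fa,2),"free",b.round(1),round(fb,2))
            else:
                o,e=outline(p,r["pixels"],10 if l=="lid_oblong" else 50)
                c,s,a=cv2.minAreaRect(o.astype(np.float32)); print(t,l,round(r["confidence"],2),"edge" if e else "","rect",np.round(c,1),np.round(s,1),round(a,1))
E
python3 fit.py w1 w2 w3 w4 w5
```

```text
w5 9.05 [ 579.1 -187.8  404.5] [ 1.0e+00 -3.3e-03 -1.0e-04  1.0e-04]
lid_small [([347.0, 328.0], 0.88, [373.3, -271.6])] [(3100, 0.6)]
lid_medium [([190.0, 272.0], 0.84, [453.7, -80.8])] [(4903, 0.73)]
lid_large [] [(3021, 0.45)]
lid_oblong [([60.0, 285.0], 0.87, [437.2, 78.0])] [(7846, 0.65)]
milk_pan [([6.0, 117.0], 0.67, [634.0, 93.5])] [(2723, 0.74), (16849, 0.64)]
saucepan [] []
stockpot [([183.0, 125.0], 0.89, [624.3, -87.7])] [(18687, 0.85)]
casserole [([360.0, 98.0], 0.95, [650.4, -270.1])] [(17056, 0.75)]
w1 lid_small 0.8  fixed [ 373.5 -274.7] 1.0 free [ 373.5 -274.8   41.7] 1.0
w1 lid_medium 0.75  fixed [456.3 -78.3] 1.0 free [456.4 -78.2  52.4] 1.0
w1 lid_oblong 0.95 edge rect [433.2  56.2] [ 86.9 135.2] 77.0
w1 stockpot 0.56 edge fixed [612.4 -94.2] 0.44 free [617.1 -93.1  66. ] 0.53
w1 casserole 0.67 edge rect [ 577.6 -267.1] [34.4 79. ] 0.6
w2 lid_medium 0.61  fixed [456.2 -77.5] 1.0 free [456.3 -77.6  52.6] 1.0
w2 lid_medium 0.41  fixed [387.2 255.9] 0.23 free [378.4 263.   63.3] 1.0
w2 lid_large 0.93  fixed [378.1 263.1] 0.99 free [378.  263.1  63.6] 1.0
w2 lid_oblon
[... 1614 characters left out ...]
xed [655.1 252.9] 0.4 free [640.9 235.5  42.1] 0.88
w4 casserole 0.97 edge rect [ 633.  -213.8] [150.3  42.5] 13.4
w5 lid_small 0.6  fixed [ 373.7 -274.9] 0.95 free [ 373.7 -274.8   41.8] 0.96
w5 lid_medium 0.73  fixed [456.8 -78.1] 0.73 free [457.1 -78.5  52.2] 0.75
w5 lid_large 0.45  fixed [ 358.1 -254.2] 0.23 free [ 373.6 -275.1   41.2] 0.95
w5 lid_oblong 0.65 edge rect [437.8  76.6] [ 99.6 146.5] 39.6
w5 milk_pan 0.74 edge fixed [640.7  65.6] 0.75 free [638.9  60.3  35.2] 0.96
w5 milk_pan 0.64 edge fixed [ 681.9 -272.6] 0.16 free [ 669.1 -269.    51.6] 0.42
w5 stockpot 0.85  fixed [622.1 -85.6] 0.5 free [622.2 -88.1  64.4] 0.5
w5 casserole 0.75 edge rect [ 645.2 -269.5] [161.9 101.2] 3.2
```

```bash
python3 -c "
import cv2,numpy as np
cv2.imwrite('pics/m.png',cv2.resize(np.vstack([np.hstack([cv2.imread('pics/w1.png'),cv2.imread('pics/w3.png')]),np.hstack([cv2.imread('pics/w4.png'),cv2.imread('pics/w5.png')])]),(800,600)))"
```

```text
(no output)
```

View pics/m.png

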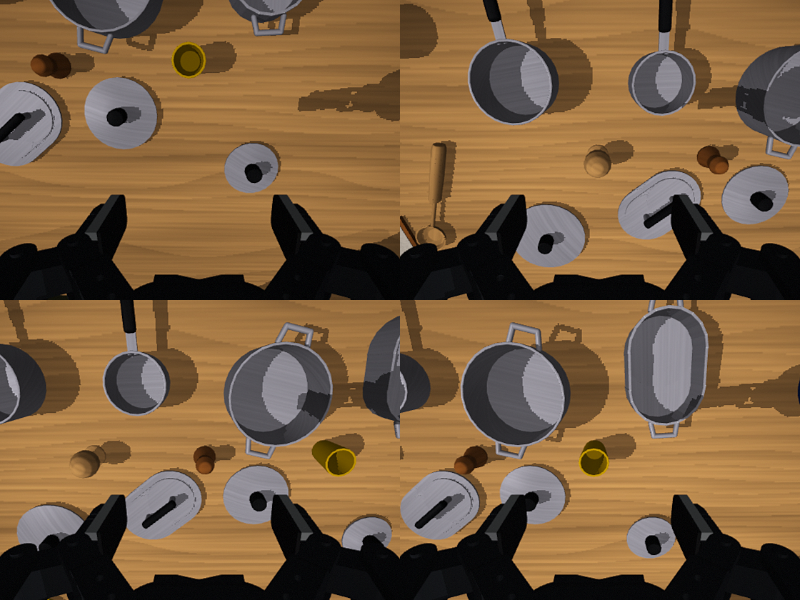

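The montage shows all four pans clear with bright rims: w3 has saucepan (510,80) and milk pan (660,80), w5 has stockpot (515,395) and casserole (665,365). The lid outlines agree across views to about 1 mm. For the pans I'll fit the rim rings.

```bash
cat > ring.py <<'E'
from h import *
def stad(a,b,n=240):
    "stadium outline points, half length a, half width b (a=b: circle)"
    t=np.linspace(0,2*np.pi,n,endpoint=False); P=np.c_[b*np.cos(t)+np.sign(np.cos(t))*(a-b),b*np.sin(t)]
    if a>b:
        s=np.linspace(-(a-b),a-b,60); P=np.r_[P,np.c_[s,0*s+b],np.c_[s,0*s-b]]
    return P
def pj(p,X):
    f,cx,cy=K(p); T=np.array(p["camera_from_world"]); c=X@T[:3,:3].T+T[:3,3]; return f*c[:,:2]/c[:,2:]+[cx,cy]
def samp(g,uv): return cv2.remap(g,uv[:,0].astype(np.float32)[None],uv[:,1].astype(np.float32)[None],cv2.INTER_LINEAR)[0]
def score(ps,x,y,z,yaw,a,b):
    c,s=np.cos(yaw),np.sin(yaw); R=np.array([[c,s],[-s,c]]); tot=0
    for p,g in ps:
        def v(d):
            q=stad(a+d,b+d)@R+[x,y]; return samp(g,pj(p,np.c_[q,np.full(len(q),z)]))
        tot+=np.mean(np.clip(v(-1.5)-np.maximum(v(2.5),v(-5.5)),-25,25))
    return tot/len(ps)
def gray(p): return cv2.GaussianBlur(cv2.cvtColor(p["frame"],cv2.COLOR_RGB2GRAY).astype(np.float32),(0,0),.6)
def fit(ps,x,y,z,yaw,a,b,rot=False,hz=False):
    ps=[(p,gray(p)) for p in ps]; best=[x,y,z,yaw]
    for st in (2,1,.5,.25):
        rg=np.arange(-4,5)*st
        for _ in range(3):
            c=[(score(ps,best[0]+i,best[1]+j,best[2],best[3],a,b),best[0]+i,best[1]+j) for i in rg for j in rg]; m=max(c); best[:2]=m[1:]
            if rot: best[3]=max((score(ps,best[0],best[1],best[2],best[3]+k*st*.01,a,b),best[3]+k*st*.01) for k in range(-4,5))[1]
            if hz: best[2]=max((score(ps,best[0],best[1],best[2]+k,best[3],a,b),best[2]+k) for k in rg)[1]
    return np.round(best,3),round(float(m[0]),1)
G=dict(milk_pan=(636.8,94,50,0,40,40),saucepan=(638,281,60,0,51,51),stockpot=(622,-84,70,0,62,62),casserole=(647,-270,50,.05,70,48))
V=dict(milk_pan=["w3","w4"],saucepan=["w3"],stockpot=["w4","w5"],casserole=["w5"])
E
python3 - <<'E'
from ring import *
S={n:pickle.load(open(n+".pkl","rb")) for n in("w1","w2","w3","w4","w5")}
for n in("scene","side"): S[n]=manip.grab_frame(n); pickle.dump(S[n],open(n+".pkl","wb"))
for l in G:
    r=l=="casserole"
    for v in V[l]+["scene","side"]: print(l,v,*fit([S[v]],*G[l],rot=r))
    print(l,"all",*fit([S[v] for v in V[l]+["scene","side"]],*G[l],rot=r,hz=True))
# oblong lid: fit stadium to mask outline
from scipy.optimize import least_squares
for t in("w2","w3"):
    o,_=outline(S[t],S[t]["cut"]["lid_oblong"][0]["pixels"],10)
    def f(v):
        c,s=np.cos(v[2]),np.sin(v[2]); q=(o-v[:2])@np.array([[c,-s],[s,c]])
        return np.hypot(np.maximum(abs(q[:,0])-22,0),q[:,1])-50
    r=least_squares(f,[437,77,2.26],loss="cauchy"); print(t,r.x,np.degrees(r.x[2]),np.abs(r.fun).mean())
E
```

```text
milk_pan w3 [635.55  94.    50.     0.  ] 16.4
milk_pan w4 [635.8  95.   50.    0. ] 12.7
milk_pan scene [635.55  94.25  50.     0.  ] 1.1
milk_pan side [640.05  91.    50.     0.  ] -1.3
milk_pan all [636.05  94.25  52.5    0.  ] 6.2
saucepan w3 [637.  283.5  60.    0. ] 12.8
saucepan scene [636.75 283.25  60.     0.  ] 1.5
saucepan side [640.5  280.25  60.     0.  ] -1.4
saucepan all [637.25 282.75  62.     0.  ] 2.3
stockpot w4 [620.75 -84.    70.     0.  ] 16.0
stockpot w5 [621.   -83.25  70.     0.  ] 17.4
stockpot scene [620.25 -84.75  70.     0.  ] 4.3
stockpot side [625.25 -89.    70.     0.  ] -1.9
stockpot all [621.   -83.75  71.75   0.  ] 6.7
casserole w5 [ 6.5125e+02 -2.7100e+02  5.0000e+01  7.0000e-02] 19.8
casserole scene [ 6.5075e+02 -2.7300e+02  5.0000e+01  5.5000e-02] 8.4
casserole side [ 6.375e+02 -2.370e+02  5.000e+01  2.600e-01] -1.4
casserole all [ 6.515e+02 -2.720e+02  5.200e+01  5.800e-02] 5.8
w2 [437.41742424  77.00682181   2.26751288] 129.91891812223847 0.4023014653876333
w3 [437.71914691  77.44942009   2.2756129 ] 130.38301478614187 6.448777142727614
```

Everything fits the given sizes and heights within 2 mm. Starting with the small lid.

move_arm(deltas=[[[-0.082, 0.035, 0, -0.005], [-0.082, 0.035, 0, 0], [-0.082, 0.035, 0, 0], [-0.082, 0.035, 0, 0], [-0.082, 0.035, 0, 0], [0, 0, 0.096, 0], [0, 0, 0.096, 0], [0, 0, 0.096, 0], [0, 0, 0, 0], [0, 0, 0, 0]]], hand=0.4)

```text
time_s: 11.0
eef_pos: [374.4, -273.9, 260.8]
eef_rot: [1.0, 0.0, -0.001, -0.0]
wrist_force: [0.5, -0.4, 0.3]
opening: 51.0
finger_force: 0.0
```

```bash
python3 - <<'E'
from h import *
s=manip.state(); print(manip.tips_ahead,s["eef_pos"],s["eef_rot"],s["opening"],s["q"])
p=manip.grab_frame("wrist"); save(p,"w6"); print(proj(p,np.array([373.6,-274.8,38])),manip.pinpoint(p,"lid_small"))
E
```

```text
173.4 [ 374.44271283 -273.92638203  260.8424495 ] [ 9.99999613e-01  1.52962972e-04 -7.79076394e-04 -3.79265812e-04] 50.95940406742759 [ 0.54360553  0.75426649 -0.01854708  2.16426115  0.05749181  0.22523852
 -1.09646698]
[282.70096359 231.38567403] [{'location': [277.5, 211.9], 'confidence': 0.61}]
```

View pics/w6.png

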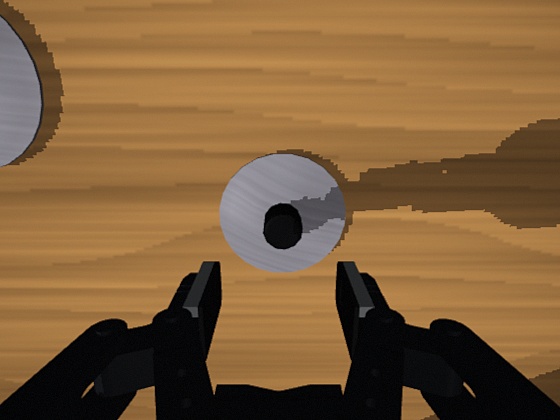

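Small-lid knob at (283,225), centred between the fingers, matching the projection. Descending to grip it.

move_arm(deltas=[[[-0.001, 0.001, 0.035, 0], [0, 0, 0.035, 0], [0, 0, 0.035, 0], [0, 0, 0.035, 0], [0, 0, 0, 0], [0, 0, 0, 0]]])

```text
time_s: 11.7
eef_pos: [374.7, -274.9, 192.9]
eef_rot: [1.0, 0.0, 0.002, 0.001]
wrist_force: [-0.2, 0.1, 0.5]
opening: 51.5
finger_force: 0.0
```

move_arm(deltas=[[[0, 0, 0, 0], [0, 0, 0, 0], [0, 0, 0, 0], [0, 0, 0, 0], [0, 0, 0, 0], [0, 0, 0, 0], [0, 0, 0, 0]]], hand=1)

```text
time_s: 12.4
eef_pos: [374.3, -274.7, 192.4]
eef_rot: [1.0, 0.0, 0.001, 0.001]
wrist_force: [0.1, -0.2, 12.2]
opening: 21.8
finger_force: 58.2
```

move_arm(deltas=[[[0, 0, -0.03, 0], [0, 0, -0.06, 0], [0, 0, -0.06, 0], [0, 0, -0.06, 0], [0, 0, -0.03, 0], [0, 0, 0, 0], [0, 0, 0, 0]]])

```text
time_s: 13.1
eef_pos: [373.8, -274.4, 310.8]
eef_rot: [1.0, 0.0, 0.0, 0.0]
wrist_force: [0.3, -0.3, 0.0]
opening: 22.0
finger_force: 58.8
```

move_arm(deltas=[[[0.052, -0.074, 0, 0], [0.052, -0.074, 0, 0], [0.052, -0.074, 0, 0], [0.052, -0.074, 0, 0], [0.052, -0.074, 0, 0], [0.052, -0.074, 0, 0], [0.052, -0.074, 0, 0], [0.052, -0.074, 0, 0], [0.052, -0.074, 0, 0], [0.052, -0.074, 0, 0]]])

```text
time_s: 14.1
eef_pos: [634.1, 97.4, 308.7]
eef_rot: [1.0, 0.0, -0.002, 0.001]
wrist_force: [0.7, -0.6, -1.3]
opening: 21.8
finger_force: 58.9
```

move_arm(deltas=[[[0, 0, 0.03, 0], [0, 0, 0.02, 0], [0, 0, 0, 0], [0, 0, 0, 0]]])

```text
time_s: 14.5
eef_pos: [633.2, 93.7, 284.8]
eef_rot: [1.0, -0.001, -0.001, 0.001]
wrist_force: [-0.1, -0.3, 0.1]
opening: 21.7
finger_force: 59.0
```

```bash
python3 - <<'E'
from h import *
s=manip.state(); print(s["eef_pos"],s["eef_rot"],s["opening"],s["wrist_force"])
a=manip.grab_frame("wrist"); b=manip.grab_frame("scene"); c=manip.grab_frame("side")
f=lambda p,u,v,k:cv2.resize(cv2.cvtColor(p["frame"],cv2.COLOR_RGB2BGR)[v-70:v+70,u-70:u+70],(400,400))
cv2.imwrite("pics/p1.png",np.hstack([cv2.resize(cv2.cvtColor(a["frame"],cv2.COLOR_RGB2BGR),(400,300)),cv2.resize(f(b,350,255,0),(300,300)),])[:,:700])
E
```

```text
[633.15429268  93.7332202  284.84705561] [ 9.99998306e-01 -1.04242316e-03 -1.21065769e-03  9.14084446e-04] 21.73774924460242 [-0.06466113 -0.27980481  0.05396952]
```

View pics/p1.png

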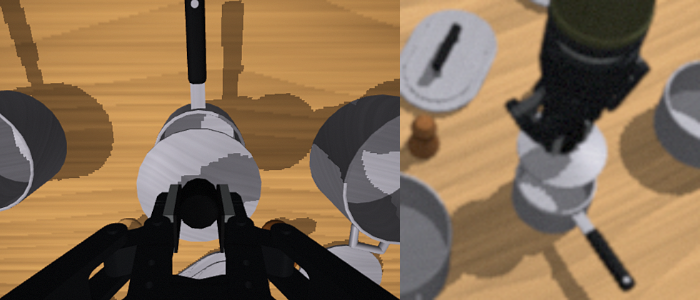

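Lid is held level at (200,185), just behind the milk pan's centre. It needs about +3 mm in x, then down.

move_arm(deltas=[[[0.006, -0.001, 0.03, 0], [0, 0, 0.03, 0], [0, 0, 0.01, 0], [0, 0, 0.01, 0], [0, 0, 0.008, 0], [0, 0, 0, 0], [0, 0, 0, 0]]])

```text
time_s: 15.35
eef_pos: [637.0, 96.2, 241.9]
eef_rot: [1.0, 0.0, 0.0, 0.0]
wrist_force: [0.5, -0.4, -1.0]
opening: 22.0
finger_force: 59.0
```

move_arm(deltas=[[[0, 0, 0.004, 0], [0, 0, 0.004, 0], [0, 0, 0, 0], [0, 0, 0, 0]]])

```text
time_s: 15.75
eef_pos: [636.8, 96.1, 237.7]
eef_rot: [1.0, 0.0, 0.0, 0.0]
wrist_force: [1.1, 0.3, -1.6]
opening: 21.6
finger_force: 59.0
```

move_arm(deltas=[[[-0.001, 0.003, 0.003, 0], [0, 0, 0.002, 0], [0, 0, 0, 0], [0, 0, 0, 0]]])

```text
time_s: 16.15
eef_pos: [636.3, 94.3, 235.5]
eef_rot: [1.0, -0.0, -0.0, 0.0]
wrist_force: [-0.9, -1.0, 3.3]
opening: 21.8
finger_force: 59.6
```

move_arm(deltas=[[[0, 0, 0, 0], [0, 0, 0, 0], [0, 0, 0, 0], [0, 0, 0, 0]]], hand=0.4)

```text
time_s: 16.55
eef_pos: [636.3, 94.8, 235.0]
eef_rot: [1.0, 0.0, 0.0, 0.0]
wrist_force: [-0.6, -0.3, -0.0]
opening: 51.4
finger_force: 0.0
```

move_arm(deltas=[[[0, 0, -0.03, 0], [0, 0, -0.06, 0], [0, 0, -0.09, 0], [0, 0, -0.06, 0], [0, 0, 0, 0]]])

```text
time_s: 17.05
eef_pos: [638.1, 94.6, 361.5]
eef_rot: [1.0, -0.0, 0.006, -0.001]
wrist_force: [-1.0, -0.5, -0.1]
opening: 51.3
finger_force: 0.0
```

```bash
cat > look.py <<'E'
from h import *
import sys
n=sys.argv[1]; c=[int(v) for v in sys.argv[2:6]]
a,b,d=[manip.grab_frame(k) for k in("wrist","scene","side")]
s=manip.state(); print(s["eef_pos"].round(1),s["eef_rot"].round(4))
im=lambda p:cv2.cvtColor(p["frame"],cv2.COLOR_RGB2BGR)
cr=lambda p,u,v:cv2.resize(im(p)[max(v-45,0):v+45,max(u-60,0):u+60],(400,300))
cv2.imwrite(f"pics/{n}.png",np.hstack([cv2.resize(im(a),(400,300)),np.zeros((300,400,3),np.uint8)])) if 0 else cv2.imwrite(f"pics/{n}.png",np.vstack([np.hstack([cv2.resize(im(a),(400,300)),cr(b,*c[:2])]),np.hstack([cr(d,*c[2:]),cv2.resize(im(b),(400,300))])]))
E
python3 look.py p2 352 265 210 180
```

```text
[636.   94.7 355.5] [ 1.e+00  2.e-04 -1.e-04 -0.e+00]
```

View pics/p2.png

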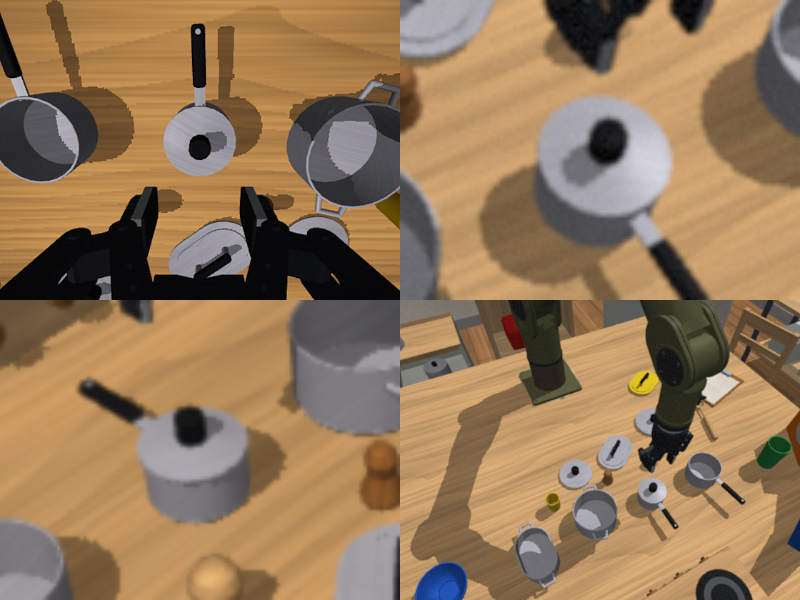

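The small lid sits level on the milk pan: no gap in the scene crop (605,170) or the side crop (195,440). Next, the medium lid.

move_arm(deltas=[[[-0.072, 0.069, 0, 0], [-0.072, 0.069, 0, 0], [-0.072, 0.069, 0, 0], [-0.072, 0.069, 0, 0], [-0.072, 0.069, 0, 0], [0, 0, 0.08, 0], [0, 0, 0.08, 0], [0, 0, 0, 0], [0, 0, 0, 0], [0, 0, 0, 0]]])

```text
time_s: 18.2
eef_pos: [456.9, -77.7, 276.4]
eef_rot: [1.0, 0.0, 0.001, 0.0]
wrist_force: [0.5, 0.3, 0.8]
opening: 51.5
finger_force: 0.0
```

```bash
cat > q.py <<'E'
from h import *
import sys
p=shoot(sys.argv[1])
E
python3 q.py w7 | head -3; python3 fit.py w7
```

```text
w7 18.2 [456.9 -77.7 276.4] [1.e+00 4.e-04 9.e-04 1.e-04]
lid_small [] []
lid_medium [([283.0, 206.0], 0.83, [454.8, -79.9])] [(16876, 0.76)]
w7 lid_medium 0.76  fixed [456.3 -77.8] 1.0 free [456.3 -77.8  52.6] 1.0
w7 lid_oblong 0.73 edge rect [437.5  76.8] [ 99.8 144.8] 40.8
w7 lid_oblong 0.61  rect [456.7 -77.5] [104.5 104.5] 6.4
w7 stockpot 0.87 edge fixed [604.6 -64.3] 0.35 free [567.4 -75.3  28.5] 0.41
```

move_arm(deltas=[[[-0.001, 0, 0.05, 0], [0, 0, 0.05, 0], [0, 0, 0.04, 0], [0, 0, 0.02, 0], [0, 0, 0, 0], [0, 0, 0, 0]]])

```text
time_s: 19.65
eef_pos: [456.0, -78.0, 195.6]
eef_rot: [1.0, 0.0, 0.0, 0.0]
wrist_force: [0.7, -0.3, -0.2]
opening: 50.9
finger_force: 0.0
```

move_arm(deltas=[[[0, 0, 0, 0], [0, 0, 0, 0], [0, 0, 0, 0], [0, 0, 0, 0], [0, 0, 0, 0], [0, 0, 0, 0], [0, 0, 0, 0]]], hand=1)

```text
time_s: 20.35
eef_pos: [456.1, -78.0, 196.3]
eef_rot: [1.0, 0.0, 0.001, 0.0]
wrist_force: [0.3, 0.6, 6.8]
opening: 21.7
finger_force: 58.4
```

move_arm(deltas=[[[0, 0, -0.03, 0], [0, 0, -0.06, 0], [0, 0, -0.08, 0], [0, 0, -0.06, 0], [0, 0, -0.03, 0], [0, 0, 0, 0], [0, 0, 0, 0]]])

```text
time_s: 21.05
eef_pos: [455.6, -77.8, 325.2]
eef_rot: [1.0, 0.0, 0.0, 0.0]
wrist_force: [0.3, 0.0, -1.0]
opening: 21.7
finger_force: 58.8
```

move_arm(deltas=[[[0.04, -0.08, 0, 0], [0.04, -0.08, 0, 0], [0.04, -0.08, 0, 0], [0.04, -0.08, 0, 0], [0.04, -0.08, 0, 0], [0.04, -0.08, 0, 0], [0.04, -0.08, 0, 0], [0.04, -0.08, 0, 0], [0.04, -0.08, 0, 0], [0, 0, 0, 0]]])

```text
time_s: 22.05
eef_pos: [635.5, 290.4, 322.3]
eef_rot: [1.0, 0.005, -0.0, -0.003]
wrist_force: [-1.0, 0.6, -0.8]
opening: 21.3
finger_force: 59.1
```

move_arm(deltas=[[[0.002, -0.002, 0.03, 0], [0, 0, 0.02, 0], [0, 0, 0, 0], [0, 0, 0, 0], [0, 0, 0, 0]]])

```text
time_s: 22.55
eef_pos: [637.0, 282.3, 300.5]
eef_rot: [1.0, -0.0, 0.0, 0.0]
wrist_force: [-0.2, 0.4, -1.0]
opening: 21.2
finger_force: 59.1
```

move_arm(deltas=[[[0, -0.002, 0.03, 0], [0, 0, 0.03, 0], [0, 0, 0.02, 0], [0, 0, 0.01, 0], [0, 0, 0, 0], [0, 0, 0, 0], [0, 0, 0, 0]]])

```text
time_s: 23.25
eef_pos: [637.1, 284.2, 255.8]
eef_rot: [1.0, 0.0, 0.001, -0.0]
wrist_force: [0.5, -0.7, -1.0]
opening: 21.2
finger_force: 59.1
```

move_arm(deltas=[[[0, 0.001, 0.006, 0], [0, 0, 0.004, 0], [0, 0, 0.002, 0], [0, 0, 0, 0], [0, 0, 0, 0]]])

```text
time_s: 23.75
eef_pos: [636.7, 283.6, 249.4]
eef_rot: [1.0, 0.0, -0.0, 0.0]
wrist_force: [-1.3, -0.9, 2.4]
opening: 21.6
finger_force: 59.5
```

move_arm(deltas=[[[0, 0, 0, 0], [0, 0, 0, 0], [0, 0, 0, 0], [0, 0, 0, 0]]], hand=0.4)

```text
time_s: 24.15
eef_pos: [636.8, 283.7, 249.1]
eef_rot: [1.0, 0.0, 0.0, 0.0]
wrist_force: [0.8, 0.2, -0.4]
opening: 51.0
finger_force: 0.0
```

move_arm(deltas=[[[0, 0, -0.03, 0], [0, 0, -0.06, 0], [0, 0, -0.09, 0], [0, 0, -0.05, 0], [0, 0, 0, 0]]])

```text
time_s: 24.65
eef_pos: [638.5, 283.9, 370.6]
eef_rot: [1.0, 0.0, 0.005, -0.002]
wrist_force: [-0.8, 0.2, -0.7]
opening: 51.2
finger_force: 0.0
```

```bash
python3 look.py p3 424 238 150 215
```

```text
[636.4 283.6 364.2] [ 1.e+00  2.e-04 -3.e-04  1.e-04]
```

View pics/p3.png

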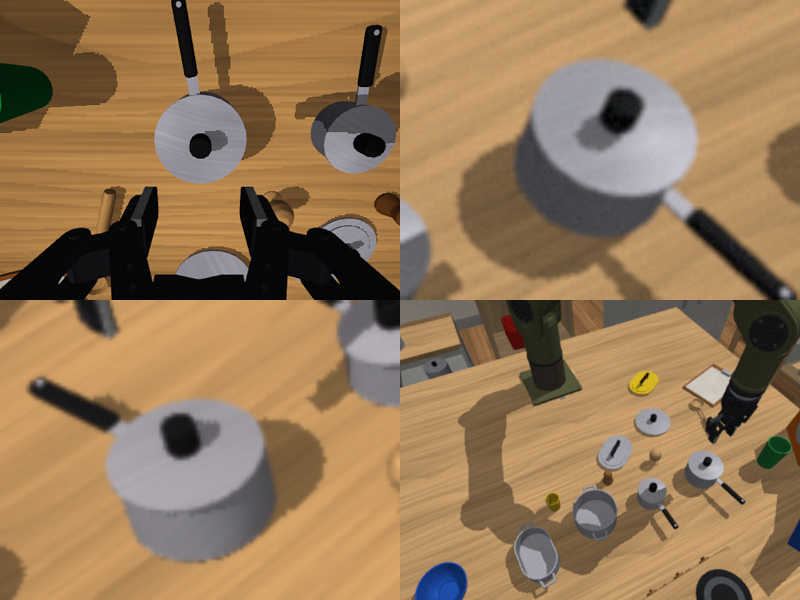

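Medium lid is home on the saucepan: level and flush in the scene crop (610,120) and side crop (185,450). Next, the large lid.

move_arm(deltas=[[[-0.086, 0.007, 0, 0], [-0.086, 0.007, 0, 0], [-0.086, 0.007, 0, 0], [-0.086, 0.007, 0, 0], [-0.086, 0.007, 0, 0], [-0.086, 0.007, 0, 0], [0, 0, 0.09, 0], [0, 0, 0.09, 0], [0, 0, 0, 0], [0, 0, 0, 0]]])

```text
time_s: 25.8
eef_pos: [378.6, 262.1, 273.7]
eef_rot: [1.0, -0.0, -0.001, 0.001]
wrist_force: [0.1, 0.2, 0.3]
opening: 51.2
finger_force: 0.0
```

```bash
python3 q.py w8 | head -4; python3 fit.py w8
```

```text
w8 25.8 [378.6 262.1 273.7] [ 1.0e+00 -1.0e-04 -1.4e-03  1.2e-03]
lid_small [] []
lid_medium [] []
lid_large [([275.0, 204.0], 0.93, [377.7, 265.2])] [(24831, 0.9)]
w8 lid_large 0.9  fixed [377.7 263.6] 0.95 free [378.  263.6  63.2] 0.96
w8 lid_oblong 0.79 edge rect [425.  113.8] [112.4  64.7] 13.9
w8 lid_oblong 0.59  rect [234.1 301.2] [24.8 40.2] 1.5
```

Down 78 mm, y +1.

move_arm(deltas=[[[0, -0.002, 0.05, 0], [0, 0, 0.05, 0], [0, 0, 0.035, 0], [0, 0, 0.02, 0], [0, 0, 0, 0], [0, 0, 0, 0]]])

```text
time_s: 27.25
eef_pos: [378.9, 263.6, 197.0]
eef_rot: [1.0, 0.0, 0.0, 0.0]
wrist_force: [-0.5, -0.1, 1.0]
opening: 51.0
finger_force: 0.0
```

move_arm(deltas=[[[0, 0, 0, 0], [0, 0, 0, 0], [0, 0, 0, 0], [0, 0, 0, 0], [0, 0, 0, 0], [0, 0, 0, 0], [0, 0, 0, 0]]], hand=1)

```text
time_s: 27.95
eef_pos: [378.9, 263.6, 197.7]
eef_rot: [1.0, 0.0, 0.001, -0.0]
wrist_force: [-0.4, -0.1, 5.9]
opening: 21.5
finger_force: 58.5
```

move_arm(deltas=[[[0, 0, -0.03, 0], [0, 0, -0.06, 0], [0, 0, -0.08, 0], [0, 0, -0.07, 0], [0, 0, -0.04, 0], [0, 0, 0, 0], [0, 0, 0, 0]]])

```text
time_s: 28.65
eef_pos: [378.5, 263.6, 336.8]
eef_rot: [1.0, 0.0, 0.0, -0.0]
wrist_force: [-0.1, -1.4, -2.1]
opening: 21.6
finger_force: 58.9
```

move_arm(deltas=[[[0.049, 0.069, 0, 0], [0.049, 0.069, 0, 0], [0.049, 0.069, 0, 0], [0.049, 0.069, 0, 0], [0.049, 0.069, 0, 0], [0.049, 0.069, 0, 0], [0.049, 0.069, 0, 0], [0.049, 0.069, 0, 0], [0.049, 0.069, 0, 0], [0.049, 0.069, 0, 0]]])

```text
time_s: 29.65
eef_pos: [624.0, -82.9, 334.4]
eef_rot: [1.0, 0.0, -0.002, -0.0]
wrist_force: [1.4, 0.1, -2.3]
opening: 21.2
finger_force: 59.1
```

move_arm(deltas=[[[0, 0.004, 0.02, 0], [0, 0, 0.03, 0], [0, 0, 0, 0], [0, 0, 0, 0], [0, 0, 0, 0]]])

```text
time_s: 30.15
eef_pos: [623.9, -82.8, 311.7]
eef_rot: [1.0, 0.001, -0.0, -0.0]
wrist_force: [0.2, 0.1, -1.9]
opening: 21.3
finger_force: 59.1
```

move_arm(deltas=[[[-0.005, 0.002, 0.03, 0], [0, 0, 0.03, 0], [0, 0, 0.02, 0], [0, 0, 0.01, 0], [0, 0, 0, 0], [0, 0, 0, 0], [0, 0, 0, 0]]])

```text
time_s: 30.85
eef_pos: [621.7, -84.4, 267.3]
eef_rot: [1.0, 0.0, 0.001, 0.0]
wrist_force: [0.4, 0.2, -0.8]
opening: 21.2
finger_force: 59.1
```

move_arm(deltas=[[[0, -0.001, 0.006, 0], [0, 0, 0.004, 0], [0, 0, 0.003, 0], [0, 0, 0, 0], [0, 0, 0, 0]]])

```text
time_s: 31.35
eef_pos: [621.3, -83.8, 260.8]
eef_rot: [1.0, 0.0, 0.0, -0.0]
wrist_force: [-1.7, 1.2, 6.6]
opening: 21.4
finger_force: 59.9
```

move_arm(deltas=[[[0, 0, 0, 0], [0, 0, 0, 0], [0, 0, 0, 0], [0, 0, 0, 0]]], hand=0.4)

```text
time_s: 31.75
eef_pos: [621.4, -83.9, 260.0]
eef_rot: [1.0, 0.0, -0.0, 0.0]
wrist_force: [0.3, -0.3, -0.6]
opening: 51.1
finger_force: 0.0
```

move_arm(deltas=[[[0, 0, -0.03, 0], [0, 0, -0.06, 0], [0, 0, -0.09, 0], [0, 0, -0.02, 0], [0, 0, 0, 0]]])

```text
time_s: 32.25
eef_pos: [622.1, -84.1, 363.3]
eef_rot: [1.0, 0.0, 0.003, 0.0]
wrist_force: [-0.1, 0.1, -0.2]
opening: 51.3
finger_force: 0.0
```

```bash
python3 look.py p4 273 290 259 145
```

```text
[620.7 -83.7 359.1] [ 1.0e+00  2.0e-04 -1.2e-03 -1.0e-04]
```

View pics/p4.png

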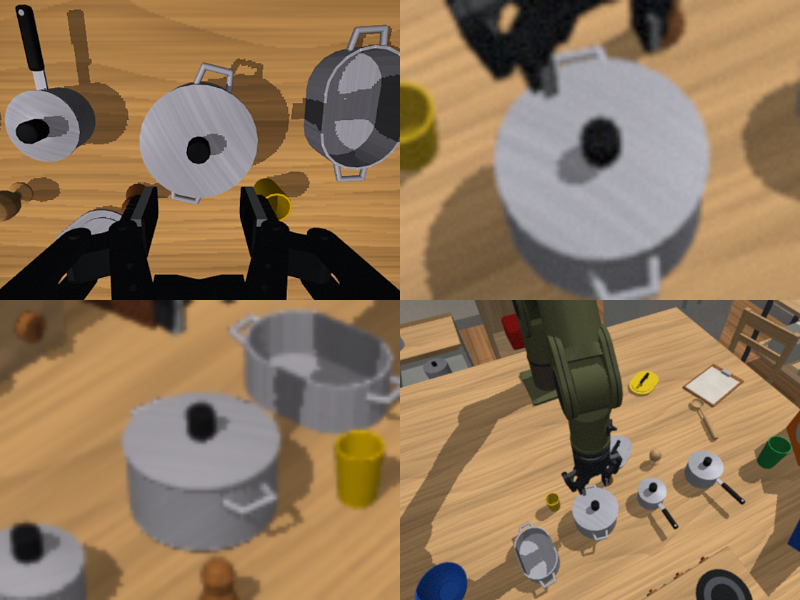

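Large lid is home on the stockpot (level in both crops). For the oblong I turn the tool +130° (away from the joint-7 limit) up here.

move_arm(deltas=[[[0, 0, 0, -0.18], [0, 0, 0, -0.18], [0, 0, 0, -0.18], [0, 0, 0, -0.18], [0, 0, 0, -0.18], [0, 0, 0, -0.18], [0, 0, 0, -0.18], [0, 0, 0, -0.18], [0, 0, 0, 0]]])

```text
time_s: 33.3
eef_pos: [620.8, -84.1, 358.4]
eef_rot: [0.844, 0.536, -0.001, -0.001]
wrist_force: [-0.6, -0.5, 0.4]
opening: 51.4
finger_force: 0.0
```

move_arm(deltas=[[[0, 0, 0, -0.18], [0, 0, 0, -0.18], [0, 0, 0, -0.18], [0, 0, 0, -0.18], [0, 0, 0, -0.18], [0, 0, 0, -0.18], [0, 0, 0, -0.18], [0, 0, 0, -0.18], [0, 0, 0, -0.009], [0, 0, 0, 0]]])

```text
time_s: 34.3
eef_pos: [621.1, -83.9, 359.3]
eef_rot: [0.425, 0.905, -0.0, -0.001]
wrist_force: [-0.3, -1.4, -0.7]
opening: 51.0
finger_force: 0.0
```

```bash
cat > go.py <<'E'
from h import *
from scipy.spatial.transform import Rotation as Ro
import sys
g=np.array([float(v) for v in sys.argv[1:4]]); s=manip.state(); R=Ro.from_quat(s["eef_rot"]).as_matrix()
a=np.degrees(np.arctan2(R[1,0],R[0,0])); d=R.T@(g-s["eef_pos"])
print("yaw",a.round(2),"pos",s["eef_pos"].round(1),"tool shift/500",(d/500).round(4),"turn",round(-(float(sys.argv[4])-a)/45,4) if len(sys.argv)>4 else "", "q",s["q"].round(2))
E
python3 go.py 437.4 77.1 359 130
```

```text
yaw 129.74 pos [621.1 -83.9 359.3] tool shift/500 [ 0.4826 -0.0767  0.0014] turn -0.0057 q [ 0.36  0.79 -0.56  1.59  0.5   0.9   0.32]
```

move_arm(deltas=[[[0.08, -0.013, 0, -0.005], [0.08, -0.013, 0, 0], [0.08, -0.013, 0, 0], [0.08, -0.013, 0, 0], [0.08, -0.013, 0, 0], [0.08, -0.013, 0, 0], [0, 0, 0.06, 0], [0, 0, 0.06, 0], [0, 0, 0, 0], [0, 0, 0, 0]]])

```text
time_s: 35.3
eef_pos: [436.7, 74.4, 300.4]
eef_rot: [0.422, 0.907, -0.0, -0.0]
wrist_force: [-0.2, 0.7, 1.0]
opening: 51.1
finger_force: 0.0
```

```bash
python3 q.py w9|sed -n 5p; python3 fit.py w9; python3 go.py 437.4 77.1 195.5 130
```

```text
lid_oblong [([283.0, 198.0], 0.73, [437.8, 77.9])] [(19911, 0.8), (119, 0.33)]
w9 lid_small 0.76  fixed [679.9  97. ] 0.33 free [681.7  87.1  51.1] 0.67
w9 lid_oblong 0.8  rect [437.5  78. ] [100.7 143.6] 39.3
w9 lid_oblong 0.33  rect [573.9 -38. ] [41.9  4.5] 47.0
w9 milk_pan 0.92  fixed [597.5  95.5] 0.44 free [591.8 102.4  32.1] 0.53
w9 milk_pan 0.39  fixed [635.1  98.5] 0.55 free [635.8  94.4  43.6] 0.68
w9 saucepan 0.55  fixed [624.   85.6] 0.4 free [624.1  96.8  41. ] 0.68
w9 stockpot 0.49  fixed [574.3 -39.8] 1.0 free [561.4 -28.3  44.8] 1.0
yaw 130.25 pos [436.6  74.3 300.1] tool shift/500 [0.0033 0.0048 0.2093] turn 0.0056 q [-0.03  0.68 -0.38  2.19  0.67  0.39 -0.26]
```

View pics/w9.png

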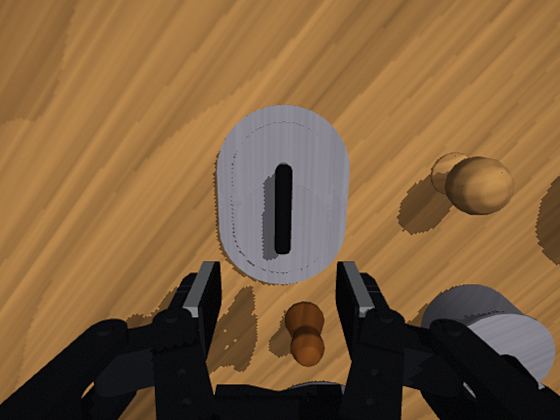

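The steel oblong lid (283,195) has its bar (283,210) aligned with the tool. The mill (305,330) is clear of the fingers' path. Descending.

move_arm(deltas=[[[0.004, 0.005, 0.05, 0.005], [0, 0, 0.06, 0], [0, 0, 0.06, 0], [0, 0, 0.02, 0], [0, 0, 0.018, 0], [0, 0, 0, 0], [0, 0, 0, 0]]])

```text
time_s: 36.85
eef_pos: [438.5, 77.7, 197.0]
eef_rot: [0.422, 0.906, -0.0, -0.001]
wrist_force: [-0.3, -0.2, -0.4]
opening: 51.1
finger_force: 0.0
```

move_arm(deltas=[[[0, 0, 0, 0], [0, 0, 0, 0], [0, 0, 0, 0], [0, 0, 0, 0], [0, 0, 0, 0], [0, 0, 0, 0], [0, 0, 0, 0], [0, 0, 0, 0]]], hand=1)

```text
time_s: 37.65
eef_pos: [438.5, 77.5, 197.6]
eef_rot: [0.423, 0.906, -0.0, -0.0]
wrist_force: [-1.0, -0.1, 5.8]
opening: 10.5
finger_force: 59.6
```

```bash
python3 go.py 437.4 77.5 310 130
```

```text
yaw 130.0 pos [438.5  77.5 197.6] tool shift/500 [ 0.0015 -0.0019 -0.2248] turn -0.0001 q [-0.25  0.89 -0.05  2.24  1.06  0.04 -0.64]
```

move_arm(deltas=[[[0, 0, -0.03, 0], [0, 0, -0.06, 0], [0, 0, -0.08, 0], [0, 0, -0.07, 0], [0, 0, -0.04, 0], [0, 0, 0, 0], [0, 0, 0, 0]]])

```text
time_s: 38.35
eef_pos: [438.5, 77.1, 336.8]
eef_rot: [0.423, 0.906, -0.001, -0.001]
wrist_force: [-1.0, 0.5, -2.0]
opening: 10.3
finger_force: 58.9
```

```bash
python3 go.py 651.2 -271.5 330 183.8; python3 look.py p5 300 200 271 220
```

```text
yaw 129.98 pos [438.5  77.1 336.8] tool shift/500 [-0.8076 -0.122   0.0135] turn -1.196 q [ 0.11  0.64 -0.61  2.15  0.7   0.56 -0.33]
[438.3  77.4 335.8] [ 0.4223  0.9064 -0.0014 -0.0016]
```

move_arm(deltas=[[[0, 0, 0, -0.17], [0, 0, 0, -0.17], [0, 0, 0, -0.17], [0, 0, 0, -0.17], [0, 0, 0, -0.17], [0, 0, 0, -0.17], [0, 0, 0, -0.17], [0, 0, 0, 0], [0, 0, 0, 0]]])

```text
time_s: 39.4
eef_pos: [438.5, 77.7, 336.2]
eef_rot: [-0.03, 1.0, -0.0, -0.002]
wrist_force: [0.2, -0.2, -1.3]
opening: 10.4
finger_force: 58.8
```

```bash
python3 go.py 651.9 -271.5 335 183.6
```

```text
yaw -176.58 pos [438.5  77.7 336.2] tool shift/500 [-0.3844 -0.7225  0.0012] turn -8.0041 q [ 0.26  0.72 -0.87  2.14  0.88  0.71  0.41]
```

move_arm(deltas=[[[-0.038, -0.072, 0, -0.004], [-0.038, -0.072, 0, 0], [-0.038, -0.072, 0, 0], [-0.038, -0.072, 0, 0], [-0.038, -0.072, 0, 0], [-0.038, -0.072, 0, 0], [-0.038, -0.072, 0, 0], [-0.038, -0.072, 0, 0], [-0.038, -0.072, 0, 0], [-0.038, -0.072, 0, 0]]])

```text
time_s: 40.4
eef_pos: [652.3, -270.7, 335.9]
eef_rot: [-0.032, 0.999, -0.0, -0.001]
wrist_force: [2.8, 0.7, -0.2]
opening: 10.6
finger_force: 58.9
```

move_arm(deltas=[[[0, 0, 0.03, 0], [0, 0, 0.03, 0], [0, 0, 0, 0], [0, 0, 0, 0], [0, 0, 0, 0]]])

```text
time_s: 40.9
eef_pos: [651.9, -268.0, 307.5]
eef_rot: [-0.034, 0.999, -0.0, -0.0]
wrist_force: [0.3, -0.2, -0.2]
opening: 10.2
finger_force: 58.9
```

```bash
python3 go.py 651.9 -271.5 250 -176.4; python3 - <<'E'
from ring import *
p=manip.grab_frame("scene"); print(fit([p],651,-272.5,50,.06,70,48,rot=True))
E
python3 look.py p6 195 340 295 120
```

```text
yaw -176.15 pos [ 651.9 -268.   307.5] tool shift/500 [ 0.0003 -0.007   0.1149] turn 0.0055 q [ 0.71  1.04 -0.89  1.36  0.83  1.13  1.36]
(array([ 6.505e+02, -2.725e+02,  5.000e+01,  9.000e-02]), -1.6)
[ 651.8 -269.   307.5] [-3.290e-02  9.995e-01 -3.000e-04 -4.000e-04]
```

View pics/p6.png

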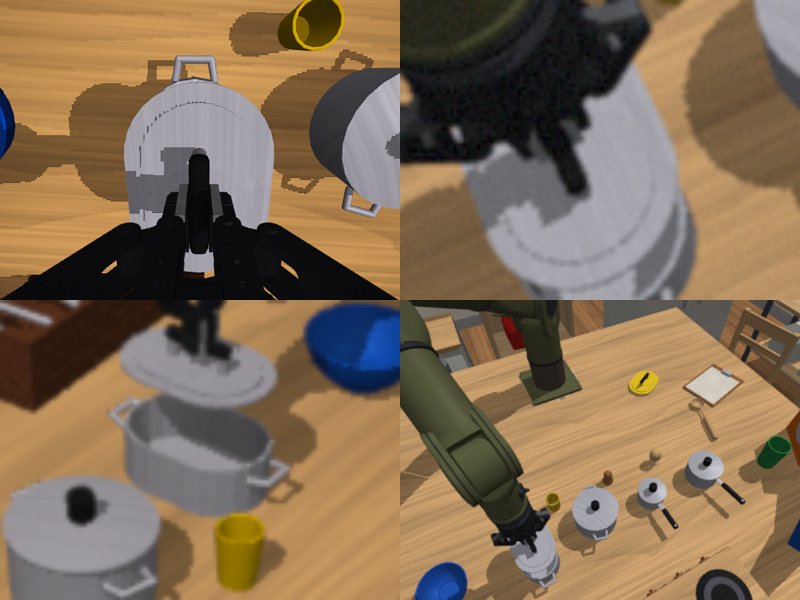

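Lid is level above the casserole, aligned with its long axis (wrist crop: lid (200,150), loop handle (195,68)). Lowering with a −3 mm y correction.

move_arm(deltas=[[[0, -0.006, 0.03, 0], [0, 0, 0.04, 0], [0, 0, 0.03, 0], [0, 0, 0.015, 0], [0, 0, 0, 0], [0, 0, 0, 0], [0, 0, 0, 0]]])

```text
time_s: 41.8
eef_pos: [652.2, -272.1, 250.1]
eef_rot: [-0.033, 0.999, -0.0, -0.0]
wrist_force: [-0.2, -0.5, -1.0]
opening: 10.3
finger_force: 58.9
```

```bash
python3 go.py 651.9 -271.5 240.5 -176.3
```

```text
yaw -176.25 pos [ 652.2 -272.1  250.1] tool shift/500 [0.0006 0.0013 0.0191] turn 0.0011 q [ 0.71  1.11 -0.85  1.38  0.89  1.06  1.33]
```

move_arm(deltas=[[[0.001, 0.001, 0.008, 0], [0, 0, 0.006, 0], [0, 0, 0.003, 0], [0, 0, 0.002, 0], [0, 0, 0, 0], [0, 0, 0, 0]]])

```text
time_s: 42.4
eef_pos: [651.1, -271.8, 240.7]
eef_rot: [-0.033, 0.999, -0.0, -0.001]
wrist_force: [-3.6, -0.1, 5.5]
opening: 10.0
finger_force: 59.7
```

move_arm(deltas=[[[0, 0, 0, 0], [0, 0, 0, 0], [0, 0, 0, 0], [0, 0, 0, 0]]], hand=0.4)

```text
time_s: 42.8
eef_pos: [651.3, -271.8, 239.6]
eef_rot: [-0.033, 0.999, -0.0, -0.001]
wrist_force: [0.1, -0.1, 0.8]
opening: 50.9
finger_force: 0.0
```

move_arm(deltas=[[[0, 0, -0.03, 0], [0, 0, -0.06, 0], [0, 0, -0.09, 0], [0, 0, -0.05, 0], [0.06, 0, 0, 0], [0.06, 0, 0, 0], [0.06, 0, 0, 0], [0.06, 0, 0, 0], [0, 0, 0, 0], [0, 0, 0, 0]]])

```text
time_s: 43.8
eef_pos: [531.7, -279.9, 356.1]
eef_rot: [-0.032, 0.999, -0.001, -0.0]
wrist_force: [0.2, 0.3, -0.4]
opening: 51.0
finger_force: 0.0
```

```bash
python3 look.py p7 195 345 295 120
```

```text
[ 532.9 -279.1  355.5] [-3.290e-02  9.995e-01 -0.000e+00  2.000e-04]
```

View pics/p7.png

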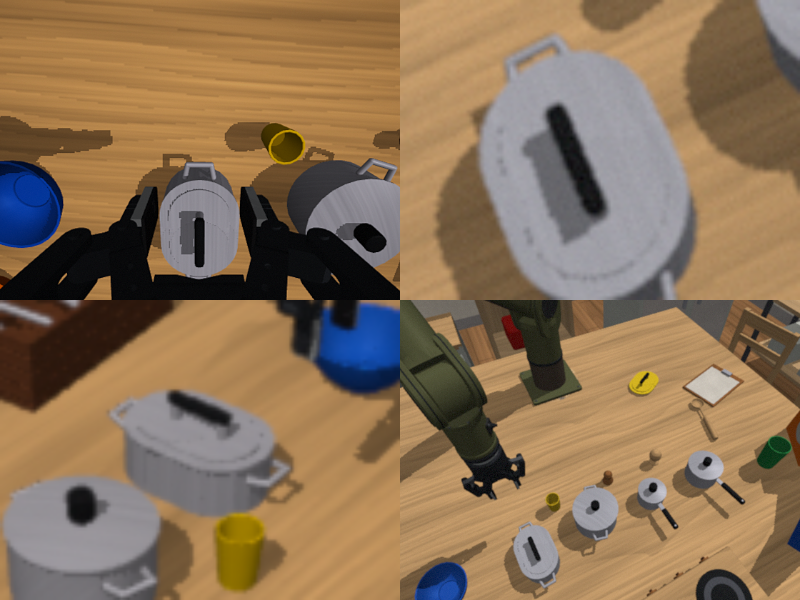

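All four lids sit level and flush: the oblong lid on the casserole shows no gap in the scene crop (590,170) or the side crop (200,430). The pans haven't moved and the robot is clear of everything. Handing in.

```bash
python3 -c "
from rig import manip
print(manip.finish_job())"
```

```text
the job is handed in; nothing more can be done
None
```

All four lids were placed on their pans and looked level and fully home in the camera views, and I handed the job in at about 44 s of the 112 s allowed; no verdict came back.

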